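Shut off three air valves in order

ROBOT

A 6-joint arm with a two-finger parallel gripper is mounted at the origin on a cart in front of the work surface, level with it; the furniture and walls round the work are solid. World frame = base frame: x ahead of the robot, y to its left, z up, the work surface at z = 0. Lengths are in m, angles in rad, forces in N, time in s.
With the tool pointing down it reaches from about 0.35 to 0.925 m from the base axis. Payload 6.4 kg.
Tool frame: the origin (TCP) lies midway between the tips of the shut fingers; the grasp point (between the pads) lies 19 mm behind it; z points along the fingers, y is the line along which they close (so a half turn about z gives the same grasp; the last joint's range is limited). The gripper opens to 85 mm and grips with 20 to 120 N. Pads are 22 mm wide; open, the fingers measure 114 mm over their backs; the gripper's body (76 mm by 85 mm) begins 54 mm behind the grasp point. The pads swing forward as they close: fully open they stand 13 mm farther back than shut.
Start: joints at [-1.302, 0.245, 1.558, -0, 1.339, -0.174], TCP at [0.279, -0.587, 0.231] pointing down, gripper open.
Joint ranges: [-3.13, 3.13], [-1.02, 2.26], [0.13, 2.54], [-0.95, 4.09], [0.21, 2.88], [-2.74, 2.74]. Speed limits (rad/s): [2.57, 2.57, 3.14, 3.14, 3.14, 3.14].

INTERFACE

Orientations are given as a 3x3 rotation matrix whose columns are the frame's x, y, z axes.
In Python, from rig import robot gives the robot as it stands.
- The arm moves only by the tool jog_arm, never from a script. Its argument "series" is a list of rows, each a list of 5 numbers: the shift along the tool's x, y, z in mm, then the turn about the tool's z in degrees, then the opening in per cent of the stroke, from 0 (shut) to 100 (fully open). A call has 1 to 12 rows; each row shifts and turns the commanded pose from where the row before left it, along the tool's axes as they then stand; what a row does not reach is not made up. A row lasts 1/12 s, in which the tool goes at most 41.7 mm and 7.16 degrees, less where a joint would pass 70% of its speed; a pose out of reach is approached as far as the arm can. A call is refused whole if a number of a shift passes 41.7 or a number of a turn 7.16, either way. A call with a gripper value outside its range is refused whole. The fingers move at their own pace and stop on an object; "force" is the grip in N (left out, the last holds). Time passes only in rows, so rows that do not move let the fingers close. It gives the time, the measured TCP pose, the force, the opening and the grip force at its end, in the units of the state.
- robot.read_state(): the state, without advancing time (a new reading comes with each control period).
- robot.read_camera(name): name is "scene" or "top" or "wrist"; returns the picture (420x560x3 uint8, red, green, blue); there is no depth.
- robot.camera_params(name): a dict with "camera_matrix" (3x3 intrinsics, pixels), "rvec" (rotation vector, rad) and "tvec" (3), from world to camera coordinates, as OpenCV has them. Camera axes: x right, y down, z forward; pixel columns grow to the right and rows downward; lengths in m; the calibration is good to about 2 mm. The wrist camera is an equidistant fisheye: a pixel r from the principal point sees the ray r / f radians off the axis. A picture is of the moment at which its call begins: read the wrist's pose just before it. camera_params takes no time and is no camera call; for the wrist camera it gives the pose at the moment of the call.
- robot.close_job(): hands the job in; it is judged then, once.
Trained networks look in the newest picture that a camera, given by its name, has taken for a name from the list of things; names that differ only in an ending like _2 or _b are one class to them, and where a whole thing is asked for, a point or a joint stands for the part that bears it (a point fixed in the world has none). Each returns a list of dicts, best first, with "conf" (0 to 1); they miss things now and then, are a little off and sometimes report something else, mostly with a low value. They report only what shows in the picture. A call takes as long as a camera call. They do not tell look-alikes from the thing itself.
- robot.cut_out(camera, target): "pixels" (420x560 bool, what is visible of it) and "bbox" ([left, top, right, bottom] in pixels, round what is visible of it).
The state is a dict: "time": time; "joints": joint angles; "joint_vel": joint speeds; "joint_efforts": joint torques, N m; "tool_pos": TCP position; "tool_rot": TCP orientation; "wrist_force": force on the tool from outside, world axes, zero at the start; "ft_torque": the same for the moment, N m; "gripper_width": finger opening in m; "grip_force": force on a finger pad.
Only numpy, scipy, OpenCV 4.12 (cv2) and the standard library are available. Lean on these libraries where they do the work, as an engineer would, in place of code of your own. Each camera call takes 0.05 s, during which the arm holds its last target. There are 200 camera calls.

TASK

Shut off the three branch air valves by pressing their plungers home lightly with the fingertips, in this order: blue, then yellow, then red. Leave the green main valve's plunger out, pick nothing up, and leave the valves standing in their carrier and the things around it where they are.

Things in the scene. Friction and masses are not known exactly. Their poses are not given: they have to be found in the camera images.
- carrier: Fixed shallow aluminium tray, 80 x 244 mm, walls 14 mm high and 4 mm thick, floor 4 mm thick, with four compartments in a row along its y axis, centres 60 mm apart (at y = -90, -30, 30, 90 mm). Origin: centre of its underside, on the worktop.
- valve_blue: Loose grey air valve block (66 x 50 mm on plan, 46 mm high, 0.3 to 0.6 kg, brass ports front and back) with a blue plunger on top; it stands in one compartment of the carrier with about 3 mm of play. Any colour may be in any compartment. Origin: centre of its underside; z up.
- cap_blue (a point): Centre of the top face of the blue round plunger cap (26 mm diameter, 9 mm thick, level); with the plunger fully out it and the cap untouched it is 74 mm above the valve's underside. The cap sits sprung on the plunger's stem: it gives about 1 mm per 3 N, up to 6 mm, and springs back when let go, while the plunger stays in.
- plunger_blue (a joint): Travel of the blue plunger's stem in m, not counting the give of the cap: 0 fully out, 0.010 fully home (hard stop), straight down. It slides against about 4 N of steady friction, has no spring, and stays where it is left.
- valve_yellow: Loose grey air valve block (66 x 50 mm on plan, 46 mm high, 0.3 to 0.6 kg, brass ports front and back) with a yellow plunger on top; it stands in one compartment of the carrier with about 3 mm of play. Any colour may be in any compartment. Origin: centre of its underside; z up.
- cap_yellow (a point): Centre of the top face of the yellow round plunger cap (26 mm diameter, 9 mm thick, level); with the plunger fully out it and the cap untouched it is 74 mm above the valve's underside. The cap sits sprung on the plunger's stem: it gives about 1 mm per 3 N, up to 6 mm, and springs back when let go, while the plunger stays in.
- plunger_yellow (a joint): Travel of the yellow plunger's stem in m, not counting the give of the cap: 0 fully out, 0.010 fully home (hard stop), straight down. It slides against about 4 N of steady friction, has no spring, and stays where it is left.
- valve_red: Loose grey air valve block (66 x 50 mm on plan, 46 mm high, 0.3 to 0.6 kg, brass ports front and back) with a red plunger on top; it stands in one compartment of the carrier with about 3 mm of play. Any colour may be in any compartment. Origin: centre of its underside; z up.
- cap_red (a point): Centre of the top face of the red round plunger cap (26 mm diameter, 9 mm thick, level); with the plunger fully out it and the cap untouched it is 74 mm above the valve's underside. The cap sits sprung on the plunger's stem: it gives about 1 mm per 3 N, up to 6 mm, and springs back when let go, while the plunger stays in.
- plunger_red (a joint): Travel of the red plunger's stem in m, not counting the give of the cap: 0 fully out, 0.010 fully home (hard stop), straight down. It slides against about 4 N of steady friction, has no spring, and stays where it is left.
- valve_green: Loose grey air valve block (66 x 50 mm on plan, 46 mm high, 0.3 to 0.6 kg, brass ports front and back) with a green plunger on top; it stands in one compartment of the carrier with about 3 mm of play. Any colour may be in any compartment. Origin: centre of its underside; z up.
- cap_green (a point): Centre of the top face of the green round plunger cap (26 mm diameter, 9 mm thick, level); with the plunger fully out it and the cap untouched it is 74 mm above the valve's underside. The cap sits sprung on the plunger's stem: it gives about 1 mm per 3 N, up to 6 mm, and springs back when let go, while the plunger stays in.
- plunger_green (a joint): Travel of the green plunger's stem in m, not counting the give of the cap: 0 fully out, 0.010 fully home (hard stop), straight down. It slides against about 4 N of steady friction, has no spring, and stays where it is left.
- elbow: Loose plated pipe elbow with union nuts, 61 x 56 x 22 mm, lying near the carrier; a bystander, not to be disturbed. Origin: underside centre.
- union: Loose plated straight tube union, 15 x 34 x 14 mm, lying near the carrier; a bystander, not to be disturbed. Origin: underside centre.
- spark_plug: Loose spark plug with white insulator, 23 x 62 x 20 mm, lying near the carrier; a bystander, not to be disturbed. Origin: underside centre.
- gas_cock: Loose small greenish brass gas cock, 42 x 54 x 19 mm, lying near the carrier; a bystander, not to be disturbed. Origin: underside centre.
- marker: Loose red and black marker pen, 12 x 127 x 12 mm, lying near the carrier; a bystander, not to be disturbed. Origin: underside centre.
Things that resemble listed ones, but are neither listed nor needed, are in the scene too. What is shaped like the valve_blue but pink or purple is not meant.

How it is judged:
By the outcome, as a careful person would: the job done as asked, in the order asked, and still so for the second after the job is handed in, with the robot touching nothing.
It also fails if it takes over 48 s, if anything falls off the work surface, if the arm or the gripper's body presses on something with over 40 N, if the wrist force passes 120 N, or if a joint passes its speed limit or range.

## Working session

There is one attempt and no reset: what is moved stays moved. The work goes in short steps, Python scripts to look and compute and a tool call to move; the robot and the scene stay as the last step left them, time stands still between calls to the robot, and variables do not carry over. Pictures are saved under pics/ and viewed, at most 10 in all, crops included, and the job is handed in when it is done.

Besides the shell and the picture viewer there is one more tool, called after "Emit:" in YAML: its name, and indented under it one key for each argument. jog_arm: Moves the arm, as the interface text tells. Its arguments: {"type":"object","properties":{"series":{"type":"array"},"force":{"type":"number"}},"required":["series"]}

```bash
mkdir -p pics; ls; cat > h.py <<'E'
import numpy as np, cv2
from rig import robot
def save(cam,fn):
    im=robot.read_camera(cam); cv2.imwrite('pics/'+fn,im[:,:,::-1]); return im
def ray(cam,uv):
    p=robot.camera_params(cam);K=np.array(p['camera_matrix']);R=cv2.Rodrigues(np.array(p['rvec'],float))[0];t=np.array(p['tvec'],float).ravel()
    a=(uv[0]-K[0,2])/K[0,0];b=(uv[1]-K[1,2])/K[1,1]
    if cam=='wrist':
        r=np.hypot(a,b);d=np.array([a/r*np.sin(r),b/r*np.sin(r),np.cos(r)]) if r>0 else np.array([0,0,1.])
    else: d=np.array([a,b,1.])
    return -R.T@t, R.T@d
def at_z(cam,uv,z):
    o,d=ray(cam,uv);return o+d*(z-o[2])/d[2]
E
python3 - <<'E'
from h import *
save('top','top1.png');
for c in ['blue','yellow','red','green']:
    for d in robot.cut_out('top','valve_'+c)[:2]: print('top',c,d['conf'],d['bbox'])
save('scene','scene1.png')
s=robot.read_state();print(s['time'],s['tool_pos'],np.round(s['tool_rot'],3),s['wrist_force'],s['gripper_width'])
for c in ['top','scene']: print(c,ray(c,(280,210)))
E
```

```text
pics
top blue 0.81 [192.8, 256.2, 231.4, 288.2]
top blue 0.8 [237.5, 186.1, 262.8, 223.8]
top yellow 0.76 [186.2, 181.3, 211.6, 219.2]
top red 0.95 [216.6, 185.3, 237.6, 218.8]
top green 0.97 [267.4, 185.7, 295.6, 223.6]
top green 0.58 [213.7, 187.7, 237.7, 221.9]
0.3 [ 0.27845099 -0.58714679  0.23093308] [[ 0.904  0.428 -0.   ]
 [ 0.428 -0.904  0.001]
 [ 0.    -0.001 -1.   ]] [-0.49675173 -0.24308861  0.95547286] 0.08545851843401643
top (array([0.51711202, 0.00716881, 0.94239072]), array([ 0.03651233, -0.01978037, -0.99947393]))
scene (array([ 0.1046282 , -0.56600954,  0.47760699]), array([ 0.48802712,  0.71650892, -0.49906464]))
```

View pics/top1.png

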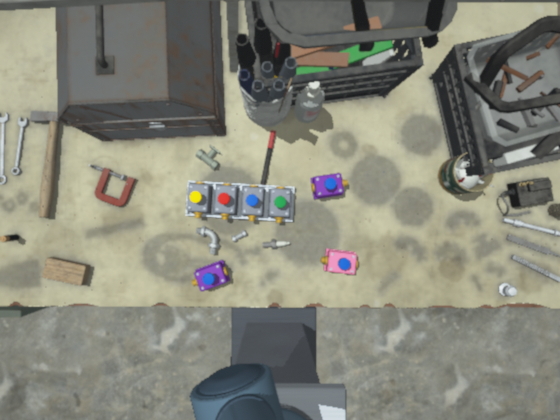

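View pics/scene1.png

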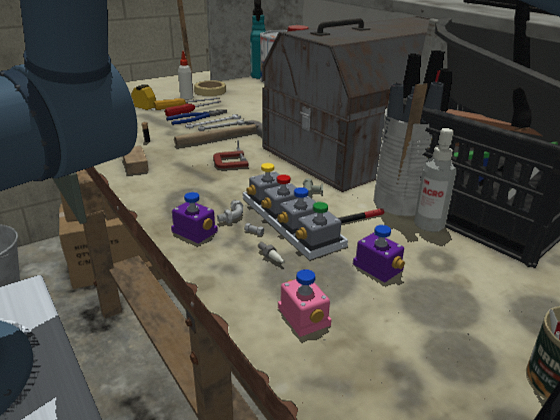

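The row runs, in the top view, yellow (196,198), red (224,199), blue (252,201), green (280,203). The look-alikes are purple blocks with blue caps at (209,280) and (330,186), and a pink one with a blue cap at (344,262). The blue one I want is the grey block in the carrier at (252,201).

```bash
cat >> h.py <<'E'
HUE={'blue':(100,125),'yellow':(22,35),'red':(174,184),'green':(50,88)}
def cap(im,c,box):
    l,t,r,b=box;h=cv2.cvtColor(im[t:b,l:r],cv2.COLOR_RGB2HSV).astype(int)
    H=h[...,0].copy();H[H<4]+=180
    m=((H>=HUE[c][0])&(H<=HUE[c][1])&(h[...,1]>140)&(h[...,2]>50)).astype(np.uint8)
    n,lab,st,ce=cv2.connectedComponentsWithStats(m);i=1+np.argmax(st[1:,4])
    return ce[i]+[l,t],st[i]
E
python3 - <<'E'
from h import *
im=cv2.imread('pics/top1.png')[:,:,::-1].copy()
P={}
for c,u in dict(yellow=196,red=224,blue=252,green=280).items():
    uv,st=cap(im,c,(u-13,185,u+13,217));P[c]=at_z('top',uv,.078)
    print(c,uv,st,np.round(P[c],4))
for d in np.diff([P[c] for c in ['yellow','red','blue','green']],axis=0): print(np.linalg.norm(d),np.degrees(np.arctan2(d[0],-d[1])))
s=robot.read_state();R=np.array(s['tool_rot']);print(1e3*R.T@(P['blue']+[0,0,.06]-s['tool_pos']))
c=cv2.resize(im[170:235,175:305],None,fx=6,fy=6,interpolation=2);cv2.imwrite('pics/crop1.png',c[:,:,::-1])
E
```

```text
yellow [195.41284404 196.62385321] [  7   6  12  12 109] [0.5763 0.1688 0.078 ]
red [223.46 198.24] [  7   8  12  11 100] [0.5731 0.1096 0.078 ]
blue [251.62857143 199.95238095] [  7  10  12  11 105] [0.5697 0.05   0.078 ]
green [279.94565217 201.86956522] [ 8 12 11 11 92] [ 0.5659 -0.0098  0.078 ]
0.05937330401477833 -3.08437592379639
0.059619624017433794 -3.265496171478429
0.05993610415080803 -3.660581356400725
[ 536.14880263 -450.89805681   93.25817281]
```

View pics/crop1.png

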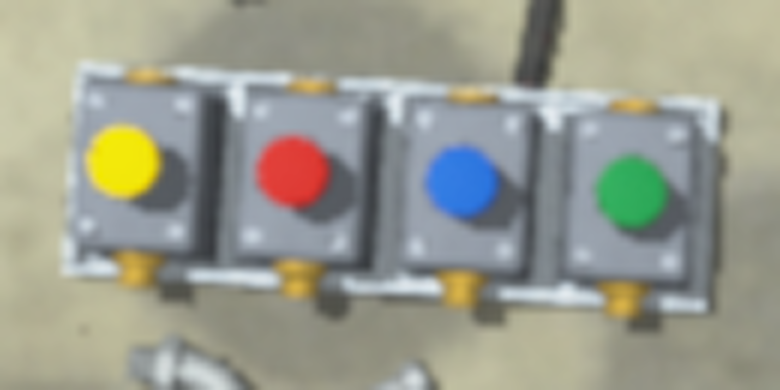

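The crop confirms that the third block in the carrier is grey with a blue cap. The caps sit 60 mm apart, as they must. I'll square up the tool, shut the gripper and go above blue.

Emit:
jog_arm:
  series:
    - [0,0,0,6.3,0]
    - [0,0,0,6.3,0]
    - [0,0,0,6.3,0]
    - [0,0,0,6.4,0]
    - [16,-35,0,0,0]
    - [16,-35,0,0,0]
    - [16,-35,0,0,0]
    - [16,-35,0,0,0]
    - [16,-35,0,0,0]
    - [16,-35,0,0,0]
    - [16,-35,0,0,0]
    - [16,-35,0,0,0]

```text
time: 1.3
tool_pos: [0.4065, -0.3054, 0.2314]
tool_rot: [[1.0, 0.001, 0.0], [0.001, -1.0, -0.0], [0.0, 0.0, -1.0]]
wrist_force: [0.8, -0.4, 0.5]
gripper_width: -0.0001
grip_force: 0.0
```

Emit:
jog_arm:
  series:
    - [16,-35,0,0,0]
    - [16,-35,0,0,0]
    - [16,-35,0,0,0]
    - [16,-35,0,0,0]
    - [16,-35,0,0,0]
    - [16,-35,0,0,0]
    - [16,-35,0,0,0]
    - [16,-35,0,0,0]
    - [16,-35,10,0,0]
    - [16,-35,20,0,0]
    - [0,0,20,0,0]
    - [0,0,0,0,0]

```text
time: 2.3
tool_pos: [0.5627, 0.0438, 0.1776]
tool_rot: [[1.0, 0.005, -0.008], [0.005, -1.0, 0.001], [-0.008, -0.001, -1.0]]
wrist_force: [0.6, -0.6, -0.9]
gripper_width: -0.0
grip_force: 0.0
```

```bash
cat > look.py <<'E'
import sys
from h import *
im=save('wrist',sys.argv[1]+'.png');s=robot.read_state();R=np.array(s['tool_rot'])
print(s['time'],np.round(s['tool_pos'],4),np.round(R,3).tolist(),np.round(s['wrist_force'],1),s['gripper_width'])
p=robot.camera_params('wrist');K=np.array(p['camera_matrix']);Rc,_=cv2.Rodrigues(np.array(p['rvec'],float));t=np.array(p['tvec']).ravel()
P0=dict(yellow=(.5763,.1688),red=(.5731,.1096),blue=(.5697,.05),green=(.5659,-.0098))
zs=dict(a.split('=') for a in sys.argv[2:])
for c,(x,y) in P0.items():
    z=float(zs.get(c,.078));q=Rc@np.array([x,y,z])+t;th=np.arctan2(np.hypot(q[0],q[1]),q[2]);n=q[:2]/np.hypot(*q[:2])
    u,v=K[0,2]+K[0,0]*th*n[0],K[1,2]+K[1,1]*th*n[1]
    try:
        b=(max(0,int(u-50)),max(0,int(v-50)),int(u+50),int(v+50));uv,st=cap(im,c,b);P=at_z('wrist',uv,z)
        print(c,(u,v),np.round(uv,1),st,np.round(P,4),np.round(1e3*R.T@(P-s['tool_pos']),1))
    except Exception as e: print(c,(u,v),e)
E
python3 look.py w1
```

```text
2.35 [0.5635 0.0425 0.1797] [[1.0, 0.003, -0.005], [0.003, -1.0, 0.0], [-0.005, -0.0, -1.0]] [-0.6 -0.6 -1. ] 0.00011024077706474324
yellow (np.float64(128.37456195932958), np.float64(188.6276449640839)) [130.1 190.6] [ 38  38  29  30 646] [0.5746 0.1673 0.078 ] [  12.1 -124.8  101.7]
red (np.float64(195.49783732250273), np.float64(191.81421167223152)) [197.1 194.2] [ 37  38  31  31 729] [0.5711 0.1084 0.078 ] [  8.4 -65.8 101.7]
blue (np.float64(270.9482753243673), np.float64(195.98190542960853)) [272.3 198.6] [ 37  38  32  32 790] [0.5676 0.0489 0.078 ] [  4.7  -6.4 101.7]
green (np.float64(347.2322133753769), np.float64(201.0457667758787)) [347.4 202.1] [ 36  37  30  29 664] [ 0.565 -0.01   0.078] [  2.   52.5 101.7]
```

View pics/w1.png

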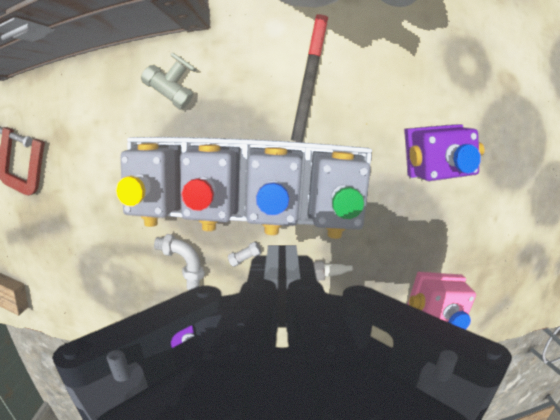

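The wrist view shows blue at (272,199) between red (197,194) and green (347,202). It agrees with the top view within 2 mm. Descending to just above the cap.

Emit:
jog_arm:
  series:
    - [2.5,-3.5,20,0,0]
    - [2.5,-3.5,25,0,0]
    - [0,0,25,0,0]
    - [0,0,18,0,0]
    - [0,0,5,0,0]
    - [0,0,0,0,0]
    - [0,0,0,0,0]
    - [0,0,0,0,0]

```text
time: 3.02
tool_pos: [0.5716, 0.0481, 0.0914]
tool_rot: [[1.0, 0.001, 0.004], [0.001, -1.0, -0.0], [0.004, 0.0, -1.0]]
wrist_force: [-0.6, 0.1, -0.7]
gripper_width: 0.0002
grip_force: 0.0
```

Emit:
jog_arm:
  series:
    - [-1,-1,3,0,0]
    - [0,0,3,0,0]
    - [0,0,2,0,0]
    - [0,0,0,0,0]
    - [0,0,0,0,0]
    - [0,0,0,0,0]

```text
time: 3.52
tool_pos: [0.5691, 0.0497, 0.0811]
tool_rot: [[1.0, 0.001, 0.0], [0.001, -1.0, -0.0], [0.0, 0.0, -1.0]]
wrist_force: [-0.2, -0.3, -0.2]
gripper_width: 0.0003
grip_force: 0.0
```

```bash
python3 look.py w2
```

```text
3.5667 [0.5691 0.0497 0.0811] [[1.0, 0.001, 0.0], [0.001, -1.0, -0.0], [0.0, 0.0, -1.0]] [-0.9 -0.2  0.4] -5.9979061918013376e-05
yellow (np.float64(68.93527558901116), np.float64(237.78832075632963)) [ 73.3 240. ] [  36   32   39   43 1282] [0.5751 0.1658 0.078 ] [   6.1 -116.1    3.1]
red (np.float64(162.08597276356403), np.float64(247.4565510122008)) [164.5 250. ] [  29   30   47   47 1701] [0.5717 0.1085 0.078 ] [  2.7 -58.8   3.1]
blue (np.float64(279.40661176516096), np.float64(255.92367146071513)) [275.7 243.4] [ 25  29  49  22 453] [0.5763 0.0518 0.078 ] [ 7.2 -2.1  3.1]
green (np.float64(395.8045575256461), np.float64(260.7462133196964)) [392.  262.7] [  24   30   45   45 1455] [ 0.5649 -0.0078  0.078 ] [-4.3 57.5  3.1]
```

View pics/w2.png

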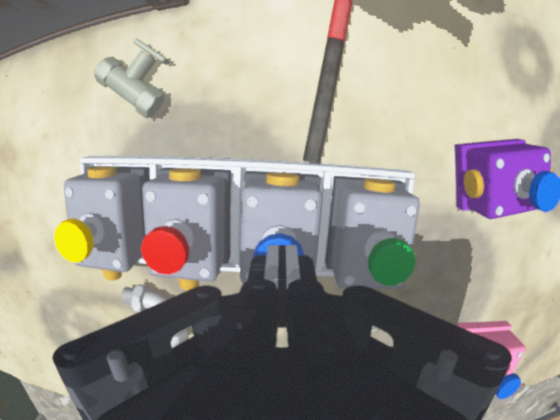

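The fingertips are over the blue cap, which spans columns 252 to 302. The fingers are centred at about 283, so I nudge left a little and press gently.

Emit:
jog_arm:
  series:
    - [0,-1.5,2,0,0]
    - [0,0,2,0,0]
    - [0,0,2,0,0]
    - [0,0,2,0,0]
    - [0,0,2,0,0]
    - [0,0,0,0,0]
    - [0,0,0,0,0]
    - [0,0,0,0,0]

```text
time: 4.23
tool_pos: [0.5693, 0.0513, 0.0712]
tool_rot: [[1.0, 0.001, 0.001], [0.001, -1.0, 0.0], [0.001, -0.0, -1.0]]
wrist_force: [1.2, 1.8, 2.0]
gripper_width: -0.0
grip_force: 1.3
```

Emit:
jog_arm:
  series:
    - [0,0,1,0,0]
    - [0,0,1,0,0]
    - [0,0,1,0,0]
    - [0,0,1,0,0]
    - [0,0,0,0,0]
    - [0,0,0,0,0]
    - [0,0,0,0,0]

```text
time: 4.82
tool_pos: [0.5693, 0.0512, 0.0671]
tool_rot: [[1.0, 0.001, 0.0], [0.001, -1.0, 0.0], [0.0, -0.0, -1.0]]
wrist_force: [1.2, 1.3, 2.8]
gripper_width: -0.0001
grip_force: 1.5
```

Emit:
jog_arm:
  series:
    - [0,0,1,0,0]
    - [0,0,1,0,0]
    - [0,0,0,0,0]
    - [0,0,0,0,0]
    - [0,0,0,0,0]

```text
time: 5.23
tool_pos: [0.5693, 0.0512, 0.0657]
tool_rot: [[1.0, 0.001, 0.0], [0.001, -1.0, 0.0], [0.0, -0.0, -1.0]]
wrist_force: [-0.3, 2.9, 7.9]
gripper_width: 0.0003
grip_force: 3.5
```

Emit:
jog_arm:
  series:
    - [0,0,1,0,0]
    - [0,0,0.5,0,0]
    - [0,0,0,0,0]
    - [0,0,0,0,0]
    - [0,0,0,0,0]

```text
time: 5.65
tool_pos: [0.5694, 0.0512, 0.0646]
tool_rot: [[1.0, 0.001, 0.0], [0.001, -1.0, -0.0], [0.0, 0.0, -1.0]]
wrist_force: [-2.0, 2.4, 9.5]
gripper_width: -0.0003
grip_force: 5.0
```

Force rises at about 3 N/mm past the friction level, so blue is home. Lifting off and going to yellow, passing well above red.

Emit:
jog_arm:
  series:
    - [0,0,-5,0,0]
    - [0,0,-15,0,0]
    - [0,0,-20,0,0]
    - [0,-20,-20,0,0]
    - [1.5,-24,0,0,0]
    - [2,-24,0,0,0]
    - [2,-24,0,0,0]
    - [0,-24,0,0,0]
    - [0,0,0,0,0]
    - [0,0,0,0,0]
    - [0,0,0,0,0]
    - [0,0,0,0,0]

```text
time: 6.65
tool_pos: [0.5741, 0.1661, 0.123]
tool_rot: [[1.0, 0.0, -0.001], [0.0, -1.0, -0.001], [-0.001, 0.001, -1.0]]
wrist_force: [-0.5, -0.4, -0.9]
gripper_width: -0.0001
grip_force: 0.0
```

```bash
python3 look.py w3 blue=.068
```

```text
6.7 [0.5743 0.1661 0.1232] [[1.0, -0.0, -0.001], [-0.0, -1.0, -0.0], [-0.001, 0.0, -1.0]] [-0.3 -0.3 -0.8] -7.758073020325761e-05
yellow (np.float64(275.7947466835247), np.float64(225.35622908777023)) [273.7 227.3] [  29   33   41   38 1215] [0.5751 0.1701 0.078 ] [ 0.8 -4.  45.2]
red (np.float64(370.28227283395813), np.float64(229.70811988356988)) [367.  232.2] [  28   34   39   39 1147] [0.5715 0.1116 0.078 ] [-2.8 54.4 45.2]
blue (np.float64(445.0697084888177), np.float64(228.03201585307357)) [441.2 230.4] [ 30  36  34  34 886] [0.568  0.0529 0.068 ] [ -6.3 113.1  55.3]
green (np.float64(514.2937625092379), np.float64(235.11009232242742)) [509.3 236.3] [ 32  36  27  32 655] [ 0.5651 -0.0047  0.078 ] [ -9.1 170.7  45.3]
```

View pics/w3.png

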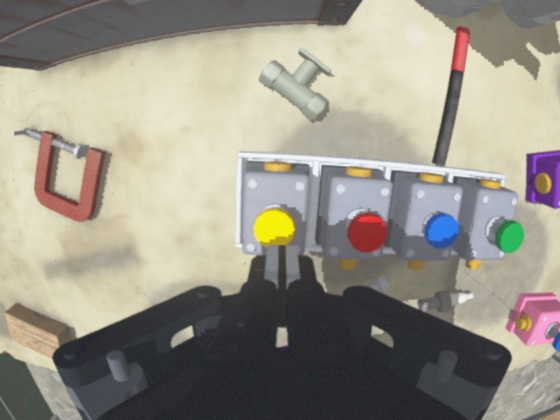

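Yellow is at (274,227) just ahead of the fingers, and the blue cap at (441,230) sits visibly lower. I'll descend and press yellow.

Emit:
jog_arm:
  series:
    - [1,-3.5,15,0,0]
    - [0,0,15,0,0]
    - [0,0,8,0,0]
    - [0,0,2,0,0]
    - [0,0,2,0,0]
    - [0,0,2,0,0]
    - [0,0,2,0,0]
    - [0,0,2,0,0]
    - [0,0,2,0,0]
    - [0,0,2,0,0]
    - [0,0,0,0,0]
    - [0,0,0,0,0]

```text
time: 7.7
tool_pos: [0.5761, 0.1706, 0.0721]
tool_rot: [[1.0, 0.001, 0.001], [0.001, -1.0, -0.0], [0.001, 0.0, -1.0]]
wrist_force: [1.4, -1.0, 3.5]
gripper_width: 0.0002
grip_force: 1.5
```

Emit:
jog_arm:
  series:
    - [0,0,2,0,0]
    - [0,0,1,0,0]
    - [0,0,1,0,0]
    - [0,0,0,0,0]
    - [0,0,0,0,0]
    - [0,0,0,0,0]

```text
time: 8.2
tool_pos: [0.5759, 0.1707, 0.0678]
tool_rot: [[1.0, 0.001, 0.001], [0.001, -1.0, 0.0], [0.001, -0.0, -1.0]]
wrist_force: [2.9, -0.4, 2.5]
gripper_width: -0.0
grip_force: 1.5
```

Emit:
jog_arm:
  series:
    - [0,0,1,0,0]
    - [0,0,1,0,0]
    - [0,0,1,0,0]
    - [0,0,0.3,0,0]
    - [0,0,0,0,0]
    - [0,0,0,0,0]
    - [0,0,0,0,0]

```text
time: 8.78
tool_pos: [0.5759, 0.1707, 0.0652]
tool_rot: [[1.0, 0.001, 0.001], [0.001, -1.0, -0.0], [0.001, 0.0, -1.0]]
wrist_force: [0.3, -0.3, 8.5]
gripper_width: -0.0
grip_force: 4.1
```

Emit:
jog_arm:
  series:
    - [0,0,0.7,0,0]
    - [0,0,0.3,0,0]
    - [0,0,0,0,0]
    - [0,0,0,0,0]
    - [0,0,0,0,0]

```text
time: 9.2
tool_pos: [0.576, 0.1707, 0.0646]
tool_rot: [[1.0, 0.001, 0.001], [0.001, -1.0, -0.0], [0.001, 0.0, -1.0]]
wrist_force: [-0.0, -1.7, 10.5]
gripper_width: 0.0
grip_force: 5.1
```

Emit:
jog_arm:
  series:
    - [0,0,-5,0,0]
    - [0,0,-15,0,0]
    - [0,0,-20,0,0]
    - [-1,10,-20,0,0]
    - [-1,20,0,0,0]
    - [-1,20,0,0,0]
    - [-1,9,0,0,0]
    - [0,0,0,0,0]
    - [0,0,0,0,0]
    - [0,0,0,0,0]
    - [0,0,0,0,0]

```text
time: 10.12
tool_pos: [0.5712, 0.1125, 0.1228]
tool_rot: [[1.0, 0.002, -0.001], [0.002, -1.0, 0.0], [-0.001, -0.0, -1.0]]
wrist_force: [-0.6, -0.4, 0.6]
gripper_width: 0.0
grip_force: 0.0
```

```bash
python3 look.py w4 blue=.068 yellow=.068
```

```text
10.1667 [0.5713 0.1125 0.1229] [[1.0, 0.002, -0.001], [0.002, -1.0, 0.0], [-0.001, -0.0, -1.0]] [-0.3 -0.1 -0.1] 0.00010451440813793969
yellow (np.float64(193.84651487471174), np.float64(215.50737259819593)) [193.9 218.6] [  33   35   37   38 1090] [0.5742 0.1689 0.068 ] [  3.1 -56.4  54.9]
red (np.float64(285.08475773638634), np.float64(225.80968355686574)) [283.7 227.6] [  29   34   40   36 1149] [0.5719 0.1104 0.078 ] [ 0.7  2.1 44.9]
blue (np.float64(375.21749737267993), np.float64(225.45314281512526)) [372.6 228. ] [  30   35   37   37 1041] [0.5679 0.0517 0.068 ] [-3.4 60.8 54.9]
green (np.float64(459.02559528909353), np.float64(234.20268052228047)) [454.5 235.1] [ 30  35  32  34 832] [ 0.5653 -0.0061  0.078 ] [ -6.2 118.6  44.9]
```

View pics/w4.png

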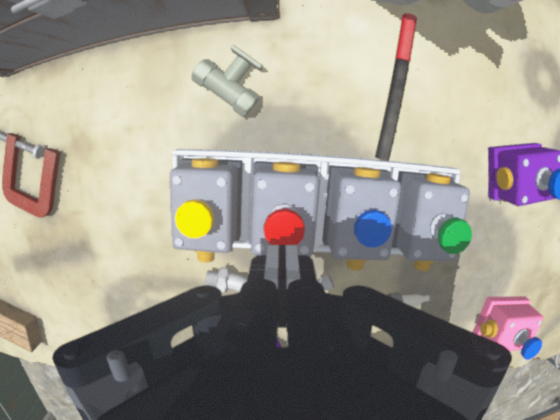

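Red at (284,228) lies straight ahead of the fingers. The yellow cap at (194,219) and blue cap at (373,228) are both low against their blocks. I'll press red.

Emit:
jog_arm:
  series:
    - [1,2,15,0,0]
    - [0,0,15,0,0]
    - [0,0,8,0,0]
    - [0,0,2,0,0]
    - [0,0,2,0,0]
    - [0,0,2,0,0]
    - [0,0,2,0,0]
    - [0,0,2,0,0]
    - [0,0,2,0,0]
    - [0,0,2,0,0]
    - [0,0,0,0,0]
    - [0,0,0,0,0]

```text
time: 11.17
tool_pos: [0.5731, 0.1098, 0.0718]
tool_rot: [[1.0, 0.001, 0.001], [0.001, -1.0, 0.0], [0.001, -0.0, -1.0]]
wrist_force: [0.8, 0.7, 2.8]
gripper_width: 0.0001
grip_force: 1.5
```

Emit:
jog_arm:
  series:
    - [0,0,2,0,0]
    - [0,0,1,0,0]
    - [0,0,1,0,0]
    - [0,0,1,0,0]
    - [0,0,1,0,0]
    - [0,0,0,0,0]
    - [0,0,0,0,0]
    - [0,0,0,0,0]

```text
time: 11.83
tool_pos: [0.5731, 0.1097, 0.0659]
tool_rot: [[1.0, 0.001, 0.001], [0.001, -1.0, 0.0], [0.001, -0.0, -1.0]]
wrist_force: [1.6, 1.1, 6.8]
gripper_width: 0.0001
grip_force: 3.1
```

Emit:
jog_arm:
  series:
    - [0,0,0.7,0,0]
    - [0,0,0.7,0,0]
    - [0,0,0,0,0]
    - [0,0,0,0,0]
    - [0,0,0,0,0]

```text
time: 12.25
tool_pos: [0.5732, 0.1097, 0.0649]
tool_rot: [[1.0, 0.001, 0.001], [0.001, -1.0, 0.0], [0.001, -0.0, -1.0]]
wrist_force: [-0.7, 1.8, 9.3]
gripper_width: -0.0001
grip_force: 4.5
```

Emit:
jog_arm:
  series:
    - [0,0,-5,0,0]
    - [0,0,-15,0,0]
    - [0,0,-25,0,0]
    - [0,0,-25,0,0]
    - [-20,20,-25,0,0]
    - [-20,20,-20,0,0]
    - [-20,20,0,0,0]
    - [0,0,0,0,0]
    - [0,0,0,0,0]
    - [0,0,0,0,0]
    - [0,0,0,0,0]

```text
time: 13.17
tool_pos: [0.5125, 0.05, 0.178]
tool_rot: [[1.0, 0.002, -0.002], [0.002, -1.0, 0.0], [-0.002, -0.0, -1.0]]
wrist_force: [-0.8, 0.2, -0.1]
gripper_width: -0.0004
grip_force: 0.0
```

```bash
python3 look.py w5 blue=.068 yellow=.068 red=.068; python3 - <<'E'
from h import *
im=save('scene','scene2.png');cv2.imwrite('pics/sc.png',cv2.resize(im[150:280,210:380],None,fx=4,fy=4,interpolation=2)[:,:,::-1])
E
```

```text
13.2167 [0.5126 0.0501 0.1781] [[1.0, 0.002, -0.002], [0.002, -1.0, 0.0], [-0.002, -0.0, -1.0]] [-0.5 -0.3 -0.1] 0.00023633766815036843
yellow (np.float64(136.3320938092826), np.float64(126.66481904277924)) [137.  130.8] [ 37  40  29  30 654] [0.5728 0.1683 0.068 ] [  60.7 -118.1  110. ]
red (np.float64(204.70160632340318), np.float64(126.76284937505224)) [205.1 131.2] [ 36  40  31  31 729] [0.5695 0.1094 0.068 ] [ 57.2 -59.1 110. ]
blue (np.float64(280.8335695896727), np.float64(129.80940214643374)) [280.4 134.2] [ 35  40  32  31 778] [0.5663 0.0503 0.068 ] [ 5.39e+01 -1.00e-01  1.10e+02]
green (np.float64(360.0100556888685), np.float64(136.91961259633604)) [358.1 140.3] [ 33  39  31  32 755] [ 0.5632 -0.0084  0.078 ] [ 50.7  58.6 100. ]
```

View pics/sc.png

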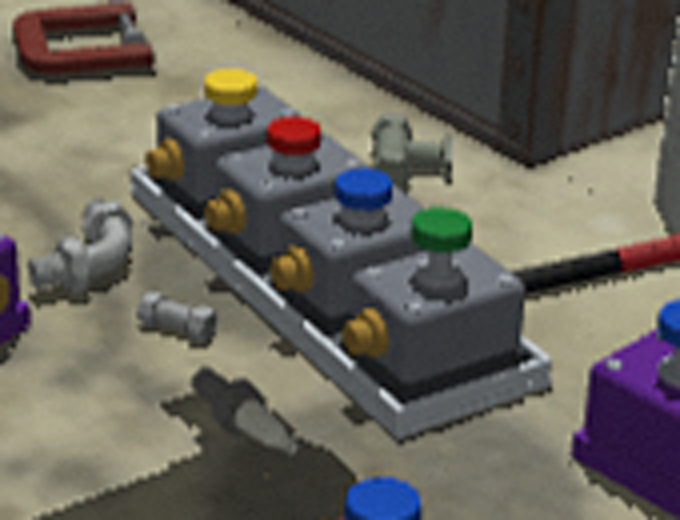

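View pics/w5.png

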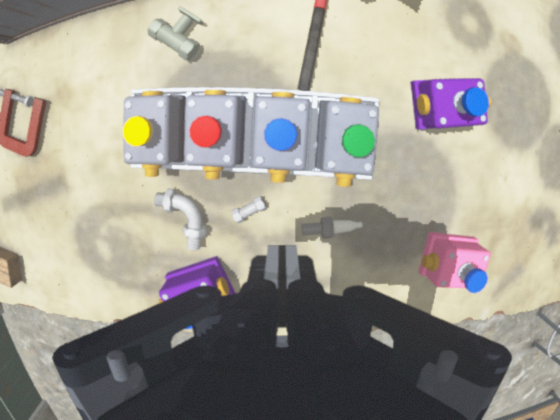

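The scene crop shows the yellow, red and blue caps equally low and green still standing tall (crop pixel (440,230)). In the wrist view the blocks are seated in the carrier, nothing around it has moved, and the arm is clear. Handing in.

```bash
python3 -c "
from rig import robot
print(robot.close_job())"
```

```text
the job is handed in; nothing more can be done
None
```

I pressed the blue, yellow and red plungers home in that order, each with about 10 N, left green out and disturbed nothing else, and handed the job in at about 13 s.

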